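# Find the bat that fits the banding wheel's pins

## Task

Find the wooden bat that fits the pins on the banding wheel by trying bats on, and leave it seated flat on the wheel with its round hole over the brass pin and its slot over the red pin. The bats you do not use must finish lying flat on the table, and the pots and tools around are not to be shifted.

Things in the scene. Friction and masses are not known exactly. Their poses are not given: they have to be found in the camera images.
- wheel_top (a point): centre of the flat top of a pale round banding wheel on a dark foot (potter's low turntable, locked, does not turn or move): disc 200 mm across, its top 55 mm above the table. x axis points along the wheel's dark slot, from the fixed pin towards the sliding pin; z up.
- fixed_pin (a point): foot of the brass fixed pin, on the wheel's top 38 mm from the centre on the -x side of wheel_top. Both pins are 8 mm in diameter, stand 11 mm above the wheel's top and have slightly tapered tips. The second, red, pin lies on the wheel's +x axis; it is clamped hard in the dark slot at some spacing between 50 and 86 mm from the brass pin (different each time, not reported) and cannot be pushed along.
- bat_a_center (a point): centre (half-way up) of a brown wooden bat: flat plate 130 x 64 x 14 mm (x, y, z), about 130 g, lying on the table; x axis runs lengthwise from the round hole to the slot, z up. Through-holes on its centre line: round hole 11 mm in diameter 38 mm from the centre on the -x side; slot 22 mm long (along x) and 11 mm wide, its middle 56 mm from the round hole, so it accepts pin spacings of about 49 to 63 mm.
- bat_a_round (a point): middle of the round hole of bat a, at the underside
- bat_b_center (a point): centre (half-way up) of a brown wooden bat: flat plate 130 x 64 x 14 mm (x, y, z), about 130 g, lying on the table; x axis runs lengthwise from the round hole to the slot, z up. Through-holes on its centre line: round hole 11 mm in diameter 38 mm from the centre on the -x side; slot 22 mm long (along x) and 11 mm wide, its middle 68 mm from the round hole, so it accepts pin spacings of about 61 to 75 mm.
- bat_b_round (a point): middle of the round hole of bat b, at the underside
- bat_c_center (a point): centre (half-way up) of a brown wooden bat: flat plate 130 x 64 x 14 mm (x, y, z), about 130 g, lying on the table; x axis runs lengthwise from the round hole to the slot, z up. Through-holes on its centre line: round hole 11 mm in diameter 38 mm from the centre on the -x side; slot 22 mm long (along x) and 11 mm wide, its middle 80 mm from the round hole, so it accepts pin spacings of about 73 to 87 mm.
- bat_c_round (a point): middle of the round hole of bat c, at the underside
- glaze_jar: bystander: yellow jar, 56 mm across, 75 mm high; origin under its centre
- glaze_cup: bystander: terracotta cup, 68 mm across, 60 mm high; origin under its centre
- water_bowl: bystander: blue bowl, 100 mm across, 40 mm high; origin under its centre
- thickness_stick: bystander: pale wooden thickness stick, 240 x 35 x 12 mm; origin under its centre
- wood_block: bystander: pale wooden block, 70 x 45 x 30 mm; origin under its centre
- spatula: bystander: spatula lying on the table
- brush: bystander: brush lying on the table

How it is judged:
At the end, for the whole second after the job is handed in: One bat lies upright and fully down on the wheel (centre 4 to 9.5 mm above its top, tilt under 0.04 rad), round hole within 3.5 mm of the brass pin, centre within 6 mm of the wheel's; the other two lie upright and flat on the table (centre below 11 mm, tilt under 0.06 rad) (((z of bat_a_center in the frame of wheel_top between 0.004 and 0.0095 m and angle between bat_a_center's own z axis and vertical below 0.04 rad and horizontal distance between bat_a_round and fixed_pin below 0.0035 m and horizontal distance between bat_a_center and wheel_top below 0.006 m and height (world z) of each of bat_b_center, bat_c_center below 0.011 m and angle between each of bat_b_center, bat_c_center's own z axis and vertical below 0.06 rad) or (z of bat_b_center in the frame of wheel_top between 0.004 and 0.0095 m and angle between bat_b_center's own z axis and vertical below 0.04 rad and horizontal distance between bat_b_round and fixed_pin below 0.0035 m and horizontal distance between bat_b_center and wheel_top below 0.006 m and height (world z) of each of bat_a_center, bat_c_center below 0.011 m and angle between each of bat_a_center, bat_c_center's own z axis and vertical below 0.06 rad) or (z of bat_c_center in the frame of wheel_top between 0.004 and 0.0095 m and angle between bat_c_center's own z axis and vertical below 0.04 rad and horizontal distance between bat_c_round and fixed_pin below 0.0035 m and horizontal distance between bat_c_center and wheel_top below 0.006 m and height (world z) of each of bat_a_center, bat_b_center below 0.011 m and angle between each of bat_a_center, bat_b_center's own z axis and vertical below 0.06 rad))); the robot touches nothing.
It fails at once if a pot, tool or piece of wood is shifted by more than 30 mm (distance of any of glaze_jar, glaze_cup, water_bowl, thickness_stick, wood_block, spatula, brush from where it was at the start of the episode above 0.03 m).
It also fails if it takes over 72 s, if anything falls off the work surface, if the arm or the gripper's body presses on something with over 40 N, if the wrist force passes 120 N, or if a joint passes its speed limit or range.

## Robot

A 6-joint arm with a two-finger parallel gripper is mounted at the origin on the work surface. World frame = base frame: x ahead of the robot, y to its left, z up, the work surface at z = 0. Lengths are in m, angles in rad, forces in N, time in s.
With the tool pointing down it reaches from about 0.25 to 0.775 m from the base axis. Payload 8.9 kg.
Tool frame: the origin (TCP) lies at the very end of the fingers, on their centre line; the grasp point (between the pads) lies 19 mm behind it (bot.grip_depth is the distance from the TCP to the grasp point, in m); z points along the fingers, y is the line along which they close (so a half turn about z gives the same grasp; the last joint's range is limited). The gripper opens to 85 mm and grips with 20 to 120 N. Pads are 22 mm wide; open, the fingers measure 114 mm over their backs; the gripper's body (76 mm by 85 mm) begins 54 mm behind the grasp point. The pads swing forward as they close: fully open they stand 13 mm farther back than shut.
Start: joints at [1.139, 0.291, -0.153, 1.127, 0, 1.431], TCP at [0.152, 0.503, 0.231] pointing down, gripper open.
Joint ranges: [-2.52, 2.52], [-0.91, 1.74], [-1.3, 1.37], [-1.96, 2.02], [-1.52, 1.47], [-3.14, 3.14]. Speed limits (rad/s): [2.22, 2.22, 2.79, 3.14, 3.14, 3.14].

## Interface

Orientations are given as a unit quaternion [x, y, z, w].
In Python, from plant import bot gives the robot as it stands. The module is installed in compiled form; this text tells all that it offers.
- The arm moves only by the tool play_rows, never from a script. Its argument "series" is a list of rows, each an object of numbers: "tx", "ty", "tz": the shift along the tool's x, y, z in units of 50 mm (1.0 is 50 mm); "roll": the turn about the tool's z in rad; "claw": the closure in counts, from 0 (fully open) to 255 (shut). A call has 1 to 8 rows; each row is the pose to reach, as a shift and turn from the pose commanded when the call began, along the tool's axes at that moment; what a row does not reach only later rows make up. A row lasts 1/10 s, in which the tool goes at most 50 mm and 8.59 degrees, less where a joint would pass 70% of its speed; a pose out of reach is approached as far as the arm can. A call with a gripper value outside its range is refused whole. The fingers move at their own pace and stop on an object; "newtons" is the grip in N (left out, the last holds). Time passes only in rows, so rows that repeat a pose let the fingers close. It gives the time, the measured TCP pose, the force, the opening and the grip force at its end, in the units of the state.
- bot.get_obs(): the state, without advancing time (a new reading comes with each control period).
- bot.grab_frame(name): name is "scene" or "top" or "wrist"; returns a dict with "image" (480x640x3 uint8, red, green, blue), "range_z" (480x640 float32, m along the optical axis (not along the pixel's ray), 0 where there is no reading), "fx", "fy", "cx", "cy" (pixels), "dist" ([k1, k2, p1, p2, k3] as OpenCV has them; the pictures are not rectified), "extrinsics" (4x4, takes a point from camera to world coordinates); the wrist camera has in their place "tool_from_camera" (4x4, takes a point from camera to tool coordinates, whose origin is the TCP and whose axes are the flange's). Camera axes: x right, y down, z forward; pixel columns grow to the right and rows downward; lengths in m; the calibration is good to about 2 mm. A picture is of the moment at which its call begins: read the wrist's pose just before it.
- bot.hand_in(): hands the job in; it is judged then, once.
The state is a dict: "time": time; "q": joint angles; "joint_velocities": joint speeds; "effort": joint torques, N m; "tcp_pos": TCP position; "eef_rot": TCP orientation; "contact_force": force on the tool from outside, world axes, zero at the start; "ft_torque": the same for the moment, N m; "width": opening from 0.0 (shut) to 1.0 (fully open); "gripper_force": force on a finger pad.
Only numpy, scipy, OpenCV 4.12 (cv2) and the standard library are available. Lean on these libraries where they do the work, as an engineer would, in place of code of your own. Each camera call takes 0.05 s, during which the arm holds its last target. There are 200 camera calls.

## Working session

There is one attempt and no reset: what is moved stays moved. The work goes in short steps, Python scripts to look and compute and a tool call to move; the robot and the scene stay as the last step left them, time stands still between calls to the robot, and variables do not carry over. Pictures are saved under pics/ and viewed, at most 10 in all, crops included, and the job is handed in when it is done.

Besides the shell and the picture viewer there is one more tool, called after "Request:" by a JSON object that holds its "name" and its "arguments". play_rows: Moves the arm, as the interface text tells. Its arguments: {"type":"object","properties":{"series":{"type":"array","items":{"type":"object","properties":{"tx":{"type":"number"},"ty":{"type":"number"},"tz":{"type":"number"},"roll":{"type":"number"},"claw":{"type":"number"}}}},"newtons":{"type":"number"}},"required":["series"]}

```bash
mkdir -p pics
cat > h.py <<'E'
import numpy as np, cv2
from scipy.spatial.transform import Rotation as R
from plant import bot
def frame(n):
    s=bot.get_obs(); f=bot.grab_frame(n)
    if n=='wrist':
        T=np.eye(4);T[:3,:3]=R.from_quat(s['eef_rot']).as_matrix();T[:3,3]=s['tcp_pos']
        f['T']=T@np.array(f['tool_from_camera'])
    else: f['T']=np.array(f['extrinsics'])
    f['K']=np.array([[f['fx'],0,f['cx']],[0,f['fy'],f['cy']],[0,0,1.]])
    return f
def save(f,n): cv2.imwrite('pics/'+n,f['image'][:,:,::-1])
def cast(f,uv,z):
    p=cv2.undistortPoints(np.array(uv,float).reshape(-1,1,2),f['K'],np.array(f['dist'],float)).reshape(-1,2)
    d=np.c_[p,np.ones(len(p))]@f['T'][:3,:3].T; o=f['T'][:3,3]
    return o+d*((z-o[2])/d[:,2])[:,None]
def proj(f,P):
    Ti=np.linalg.inv(f['T']); 
    return cv2.projectPoints(np.array(P,float).reshape(-1,3),Ti[:3,:3],Ti[:3,3],f['K'],np.array(f['dist'],float))[0].reshape(-1,2)
E
python3 - <<'E'
from h import *
print(bot.get_obs())
for n in('top','scene'):
    f=frame(n);save(f,n+'0.png');print(n,f['T'].round(3),f['fx'])
    np.save(n+'0.npy',f,allow_pickle=True)
E
```

```text
{'time': 0.0, 'q': array([ 1.13871958e+00,  2.91250103e-01, -1.54137791e-01,  1.12668391e+00,
        2.57636694e-05,  1.43151505e+00]), 'joint_velocities': array([-0.00059404,  0.00113532,  0.00072111, -0.00040045, -0.00012093,
       -0.00177485]), 'effort': array([ 1.60539508e-03, -5.37141931e+01,  3.31369257e+01,  1.60461949e-02,
       -2.50222620e-04, -2.43567121e-05]), 'tcp_pos': array([0.15132553, 0.50226377, 0.2307437 ]), 'eef_rot': array([ 1.45875333e-01,  9.89302775e-01, -6.08261447e-04, -1.92080302e-04]), 'contact_force': array([-0.79606289, -0.05514458, -0.29092621]), 'ft_torque': array([0.00846708, 0.01900086, 0.00958373]), 'gripper_force': 0.0, 'width': 1.0056525893944854}
top [[ 0.011 -0.986  0.166  0.446]
 [-1.    -0.014 -0.016 -0.009]
 [ 0.018 -0.165 -0.986  1.248]
 [ 0.     0.     0.     1.   ]] 437.77900915710273
scene [[-0.614  0.589 -0.526  1.5  ]
 [ 0.789  0.461 -0.406  0.647]
 [ 0.003 -0.664 -0.748  1.291]
 [ 0.     0.     0.     1.   ]] 621.3399174900509
```

View pics/top0.png

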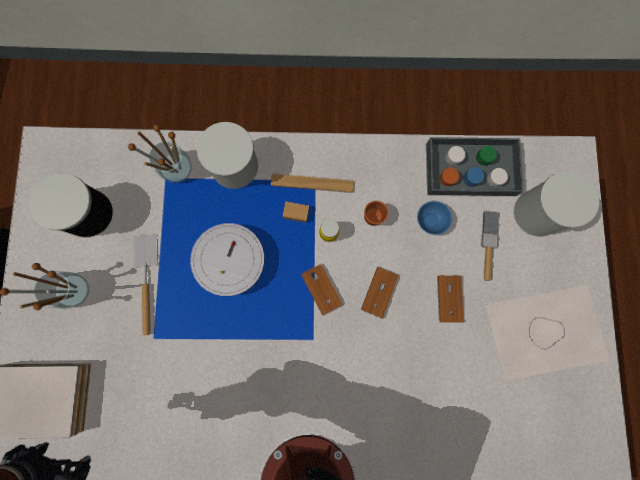

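View pics/scene0.png

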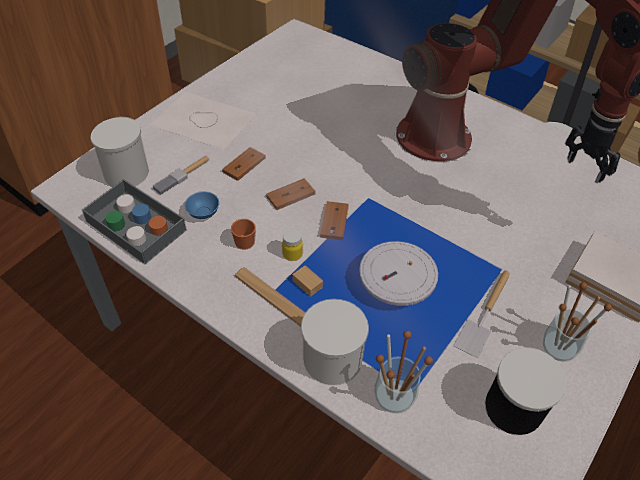

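The top view shows the wheel at (228,260), with the brass pin near (222,272) and the red pin near (233,244). The three bats are at (322,289), (380,292) and (451,298). Next I'll get coarse poses.

Run:
```python
from h import *
for n,bats,zz in(('top',[(322,289),(380,292),(451,298)],0.014),('scene',[(334,220),(291,193),(244,163)],0.014)):
    f=np.load(n+'0.npy',allow_pickle=True).item()
    hsv=cv2.cvtColor(f['image'],cv2.COLOR_RGB2HSV)
    m=cv2.inRange(hsv,(3,90,50),(18,255,220)); m=cv2.morphologyEx(m,cv2.MORPH_CLOSE,np.ones((7,7)))
    cs,_=cv2.findContours(m,cv2.RETR_EXTERNAL,cv2.CHAIN_APPROX_NONE)
    for b in bats:
        for c in cs:
            if cv2.pointPolygonTest(c,b,False)>0:
                P=cast(f,c.reshape(-1,2),.014)[:,:2]*1000
                (ctr,sz,a)=cv2.minAreaRect(P.astype(np.float32)); print(n,b,np.round(ctr),np.round(sz),round(a,1))
    # pins on wheel
    if n=='top': w=(195,228,262,292)
    else: w=(365,245,435,300)
    h=hsv[w[1]:w[3],w[0]:w[2]]
    for nm,lo,hi in(('red',(0,120,60),(6,255,255)),('red2',(172,120,60),(180,255,255)),('brass',(15,80,60),(35,255,255))):
        ys,xs=np.nonzero(cv2.inRange(h,lo,hi))
        if len(xs): print(n,nm,len(xs),xs.mean()+w[0],ys.mean()+w[1],cast(f,[(xs.mean()+w[0],ys.mean()+w[1])],.062).round(4))
    c=f['image'][w[1]:w[3],w[0]:w[2]]
    cv2.imwrite(f'pics/{n}_pins.png',cv2.resize(c[:,:,::-1],None,fx=5,fy=5,interpolation=cv2.INTER_CUBIC))
a=cv2.imread('pics/top_pins.png');b=cv2.imread('pics/scene_pins.png');b=b[:min(a.shape[0],b.shape[0])];a=a[:b.shape[0]]
cv2.imwrite('pics/pins.png',np.hstack([a,b]))
```

```text
top (322, 289) [509. -31.] [129.  64.] 28.6
top (380, 292) [ 503. -193.] [ 65. 130.] 68.7
top (451, 298) [ 488. -391.] [125.  66.] 0.8
top red 4 232.25 244.0 [[0.6259 0.2149 0.062 ]]
top red2 2 233.0 244.0 [[0.6259 0.2128 0.062 ]]
top brass 4 221.5 271.5 [[0.5506 0.2403 0.062 ]]
scene (334, 220) [513. -30.] [129.  62.] 28.8
scene (291, 193) [ 511. -190.] [ 72. 133.] 68.7
scene (244, 163) [ 498. -388.] [137.  72.] 1.4
scene red 1 386.0 275.0 [[0.6264 0.2136 0.062 ]]
scene red2 9 385.77777777777777 276.6666666666667 [[0.6311 0.2161 0.062 ]]
scene brass 9 410.3333333333333 262.6666666666667 [[0.5545 0.241  0.062 ]]
```

View pics/pins.png

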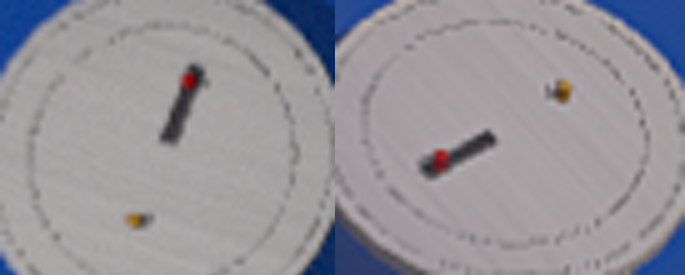

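Both views put the pins about 80 mm apart, which fits bat c. The red pin is at the slot's outer part (crop left (190,80), right (440,160)). Next I'll classify the bats by their holes.

Run:
```python
from h import *
B=[((511,-30.5),28.7),((505,-192),158.7),((489,-390),1.0)]
out=[]
for n in('top','scene'):
    f=np.load(n+'0.npy',allow_pickle=True).item()
    row=[]
    for c,a in B:
        t=np.deg2rad(a);u=np.array([np.cos(t),np.sin(t)]);v=np.array([-u[1],u[0]])
        xs=np.arange(-75,75.5,.5);ys=np.arange(-40,40.5,.5);X,Y=np.meshgrid(xs,-ys)
        P=np.c_[(c+X.reshape(-1,1)*u+Y.reshape(-1,1)*v)/1000,np.full(X.size,.014)]
        uv=proj(f,P).astype(np.float32).reshape(X.shape+(2,))
        row.append(cv2.remap(f['image'],uv[...,0],uv[...,1],cv2.INTER_CUBIC))
    out.append(np.vstack(row))
im=np.hstack(out);cv2.imwrite('pics/bats.png',im[:,:,::-1])
```

```text
(no output)
```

View pics/bats.png

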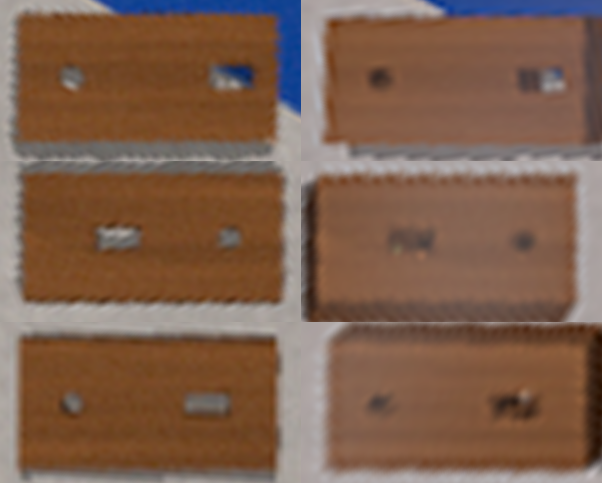

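Row 1 is the bat at (0.511,-0.031): hole at x=72 and slot at x=232 at 2 px/mm, so 80 mm apart. That is bat c, with its slot end heading 28.7°. I'll take the wrist camera over the wheel first to measure the pins.

```bash
cat >> h.py <<'E'
def mv(x,y,z,head):
    "tool shift (50 mm units) and roll to put TCP at x,y,z with tool y heading head deg"
    s=bot.get_obs();M=R.from_quat(s['eef_rot']).as_matrix()
    d=M.T@(np.array([x,y,z])-s['tcp_pos'])/.05
    h=np.degrees(np.arctan2(M[1,1],M[0,1]));r=-((head-h+90)%180-90)
    print('shift',d.round(3),'roll',np.deg2rad(r).round(4),'head',h.round(2),'pos',s['tcp_pos'].round(4),'tilt',M[:,2].round(4))
E
python3 - <<'E'
from h import *
f=frame('wrist');print(np.array(f['tool_from_camera']).round(3),f['fx'])
mv(.57,.22,.25,71)
E
```

```text
[[-0.    -0.966 -0.259  0.066]
 [ 1.    -0.    -0.001 -0.002]
 [ 0.    -0.259  0.966 -0.143]
 [ 0.     0.     0.     1.   ]] 426.7806493096245
shift [-9.646 -2.991 -0.381] roll 0.0388 head 73.22 pos [0.1514 0.5024 0.2309] tilt [-4.e-04 -9.e-04 -1.e+00]
```

Request:
{"name": "play_rows", "arguments": {"series": [{"tx":-9.6,"ty":-3,"roll":0.039},{"tx":-9.6,"ty":-3,"roll":0.039},{"tx":-9.6,"ty":-3,"roll":0.039},{"tx":-9.6,"ty":-3,"roll":0.039},{"tx":-9.6,"ty":-3,"roll":0.039},{"tx":-9.6,"ty":-3,"roll":0.039},{"tx":-9.6,"ty":-3,"roll":0.039},{"tx":-9.6,"ty":-3,"roll":0.039}]}}

```text
invalid input at $.series[0]: expected keys tx, ty, tz, roll, claw
```

Request:
{"name": "play_rows", "arguments": {"series": [{"tx":0},{"tx":0}]}}

```text
invalid input at $.series[0]: expected keys tx, ty, tz, roll, claw
```

Run:
```python
from h import *
f=frame('wrist');save(f,'w1.png');np.save('w1.npy',f,allow_pickle=True);mv(.57,.22,.20,71)
```

```text
shift [-9.646 -2.99   0.62 ] roll 0.0388 head 73.22 pos [0.1514 0.5024 0.2309] tilt [-4.e-04 -8.e-04 -1.e+00]
```

View pics/w1.png

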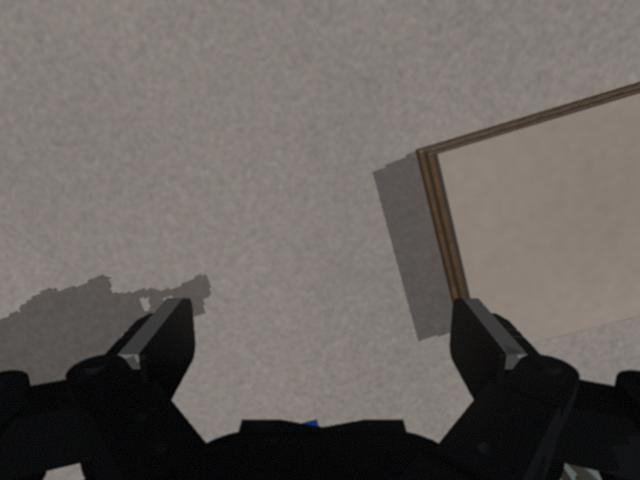

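The keys must all be given. The wrist view shows the fingers at the bottom, tips near row 313, with clear view above them.

Request:
{"name": "play_rows", "arguments": {"series": [{"tx":-9.6,"ty":-2.7,"tz":0,"roll":0.039,"claw":0},{"tx":-9.6,"ty":-2.7,"tz":0,"roll":0.039,"claw":0},{"tx":-9.6,"ty":-2.7,"tz":0,"roll":0.039,"claw":0},{"tx":-9.6,"ty":-2.7,"tz":0,"roll":0.039,"claw":0},{"tx":-9.6,"ty":-2.7,"tz":0,"roll":0.039,"claw":0},{"tx":-9.6,"ty":-2.7,"tz":0,"roll":0.039,"claw":0},{"tx":-9.6,"ty":-2.7,"tz":0,"roll":0.039,"claw":0},{"tx":-9.6,"ty":-2.7,"tz":0,"roll":0.039,"claw":0}]}}

```text
time: 1.0
tcp_pos: [0.4904, 0.2863, 0.2313]
eef_rot: [0.165, 0.986, 0.0, -0.0]
contact_force: [-0.1, 0.8, 0.5]
width: 1.0
gripper_force: 0.0
```

Run:
```python
from h import *
mv(.57,.235,.22,71)
```

```text
shift [-1.839 -0.452  0.225] roll -0.0004 head 70.98 pos [0.4904 0.2863 0.2313] tilt [-0.e+00  1.e-04 -1.e+00]
```

Request:
{"name": "play_rows", "arguments": {"series": [{"tx":-0.9,"ty":-0.2,"tz":0.1,"roll":0,"claw":0},{"tx":-1.8,"ty":-0.45,"tz":0.2,"roll":0,"claw":0},{"tx":-1.8,"ty":-0.45,"tz":0.2,"roll":0,"claw":0},{"tx":-1.8,"ty":-0.45,"tz":0.2,"roll":0,"claw":0}]}}

```text
time: 1.4
tcp_pos: [0.567, 0.2363, 0.2205]
eef_rot: [0.166, 0.986, -0.0, -0.001]
contact_force: [-1.1, 0.8, -0.1]
width: 0.996
gripper_force: 0.0
```

Run:
```python
from h import *
f=frame('wrist');save(f,'w1.png');np.save('w1.npy',f,allow_pickle=True)
hsv=cv2.cvtColor(f['image'],cv2.COLOR_RGB2HSV)
for nm,rs in(('red',[((0,130,60),(7,255,255)),((170,130,60),(180,255,255))]),('brass',[((15,90,60),(35,255,255))])):
    m=sum(cv2.inRange(hsv,*r) for r in rs);n,l,st,ce=cv2.connectedComponentsWithStats(m)
    for i in range(1,n):
        if st[i,4]>30: print(nm,st[i],ce[i].round(1),cast(f,[ce[i]],.061).round(4))
mv(.57,.235,.22,71)
```

```text
red [317 290   8  13  79] [320.8 296.6] [[0.6262 0.2122 0.061 ]]
brass [ 551    0   41   52 1396] [571.7  23.5] [[0.5    0.4273 0.061 ]]
brass [315 186  10  11  78] [319.4 190.8] [[0.5491 0.238  0.061 ]]
brass [ 172  393   59   51 1769] [205.6 415.7] [[0.6949 0.0878 0.061 ]]
shift [-0.084 -0.016  0.018] roll -0.0008 head 70.95 pos [0.5663 0.2371 0.2209] tilt [-0.0012 -0.     -1.    ]
```

View pics/w1.png

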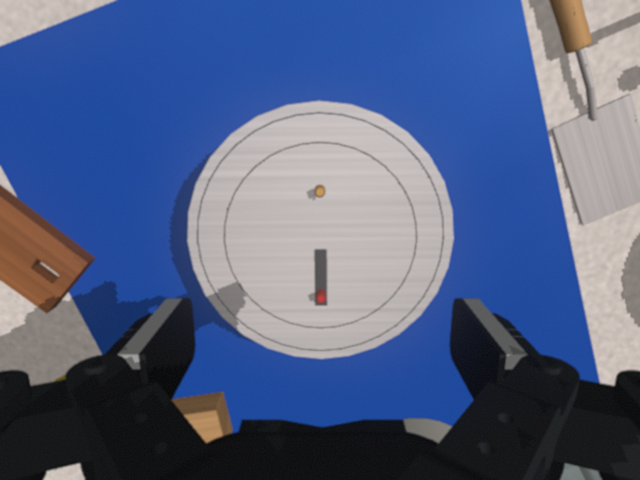

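The wheel is well seen: brass pin at (319,191), red at (321,297). That gives a spacing of about 81 mm and a heading of -18.5°, so bat c is right. Next I'll look at bat c from the same relative pose, so calibration errors cancel.

Run:
```python
from h import *
f=np.load('w1.npy',allow_pickle=True).item()
hsv=cv2.cvtColor(f['image'],cv2.COLOR_RGB2HSV)
m=cv2.inRange(hsv,(0,0,110),(180,60,255));m[:, :185]=0;m[:,457:]=0
cs,_=cv2.findContours(m,cv2.RETR_EXTERNAL,cv2.CHAIN_APPROX_NONE);c=max(cs,key=cv2.contourArea).reshape(-1,2)
c=c[(c[:,1]<290)|(c[:,1]>345)]
P=cast(f,c,.055)[:,:2]; A=np.c_[2*P,np.ones(len(P))]
for k in range(3):
    s=np.linalg.lstsq(A,(P**2).sum(1),rcond=None)[0];r=np.sqrt(s[2]+s[0]**2+s[1]**2);e=np.hypot(*(P-s[:2]).T)-r;k=abs(e)<.003;P=P[k];A=A[k]
print(s[:2],r,len(P))
mv(.4935,-.040,.18,118.7)
```

```text
[0.58489798 0.22579892] 0.09917057817272174 603
shift [-0.434 -5.714  0.82 ] roll -0.8333 head 70.95 pos [0.5663 0.2371 0.2209] tilt [-0.0012 -0.     -1.    ]
```

Request:
{"name": "play_rows", "arguments": {"series": [{"tx":-0.43,"ty":-5.7,"tz":0.8,"roll":-0.833,"claw":0},{"tx":-0.43,"ty":-5.7,"tz":0.8,"roll":-0.833,"claw":0},{"tx":-0.43,"ty":-5.7,"tz":0.8,"roll":-0.833,"claw":0},{"tx":-0.43,"ty":-5.7,"tz":0.8,"roll":-0.833,"claw":0},{"tx":-0.43,"ty":-5.7,"tz":0.8,"roll":-0.833,"claw":0},{"tx":-0.43,"ty":-5.7,"tz":0.8,"roll":-0.833,"claw":0},{"tx":-0.43,"ty":-5.7,"tz":0.8,"roll":-0.833,"claw":0},{"tx":-0.43,"ty":-5.7,"tz":0.8,"roll":-0.833,"claw":0}]}}

```text
time: 2.25
tcp_pos: [0.4935, -0.0392, 0.1816]
eef_rot: [-0.247, 0.969, 0.0, 0.0]
contact_force: [0.5, 0.7, 0.1]
width: 1.003
gripper_force: 0.0
```

Run:
```python
from h import *
f=frame('wrist');save(f,'w2.png');np.save('w2.npy',f,allow_pickle=True)
hsv=cv2.cvtColor(f['image'],cv2.COLOR_RGB2HSV)
m=cv2.inRange(hsv,(3,90,40),(20,255,230))
cs,hi=cv2.findContours(m,cv2.RETR_CCOMP,cv2.CHAIN_APPROX_NONE)
for i,c in enumerate(cs):
    a=cv2.contourArea(c)
    if a>40:
        z=.014;P=cast(f,c.reshape(-1,2),z)[:,:2]*1000
        (q,s,t)=cv2.minAreaRect(P.astype(np.float32));print(i,hi[0,i,3],a,cv2.boundingRect(c),np.round(q,1),np.round(s,1),round(t,2))
mv(.511,-.0305,.1,118.7)
```

```text
0 -1 115.0 (71, 464, 15, 16) [ 800.2 -118.4] [15.9 12.6] 28.16
2 -1 2628.0 (0, 334, 79, 52) [ 712.1 -185.7] [43.5 65.5] 40.82
3 -1 13788.0 (277, 146, 89, 167) [507.4 -33.4] [128.8  63.2] 28.6
4 3 361.5 (313, 271, 18, 25) [542.4 -14.1] [19.9 13.2] 28.85
5 3 190.0 (313, 175, 18, 16) [473.6 -51.5] [11.4 11.4] 73.44
6 -1 17882.5 (25, 15, 196, 195) [ 500.9 -195.8] [ 65.2 130.1] 68.68
7 6 330.5 (95, 122, 26, 26) [ 516.4 -200.6] [ 9.2 18.5] 69.39
8 6 140.0 (156, 74, 12, 17) [ 465.5 -180.8] [10.6  7.5] 23.07
shift [-0.373 -0.025  1.635] roll -0.0011 head 118.64 pos [ 0.494  -0.0384  0.1818] tilt [ 6.e-04  4.e-04 -1.e+00]
```

View pics/w2.png

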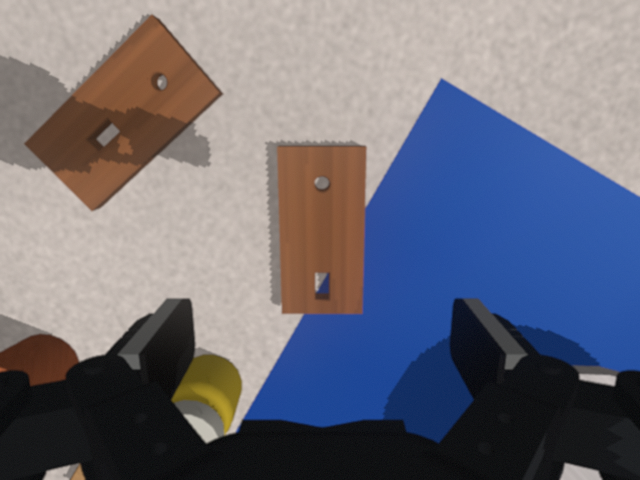

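Bat c is centred at (0.5074,-0.0334), heading 28.6°, with its hole at (321,184) and its slot at (322,284). Descending to grasp.

Request:
{"name": "play_rows", "arguments": {"series": [{"tx":-0.28,"ty":-0.04,"tz":0.9,"roll":0,"claw":0},{"tx":-0.28,"ty":-0.04,"tz":1.8,"roll":0,"claw":0},{"tx":-0.28,"ty":-0.04,"tz":2.6,"roll":0,"claw":0},{"tx":-0.28,"ty":-0.04,"tz":3.2,"roll":0,"claw":0},{"tx":-0.28,"ty":-0.04,"tz":3.55,"roll":0,"claw":0},{"tx":-0.28,"ty":-0.04,"tz":3.55,"roll":0,"claw":0}]}}

```text
time: 2.9
tcp_pos: [0.5059, -0.0319, 0.0019]
eef_rot: [-0.249, 0.969, 0.001, -0.002]
contact_force: [0.4, 0.4, -0.5]
width: 1.0
gripper_force: 0.0
```

Run:
```python
from h import *
print(bot.get_obs()['contact_force'])
mv(.5074,-.0334,-.003,118.6)
```

```text
[ 0.44202541  0.36710175 -0.47178047]
shift [-0.011 -0.042  0.098] roll 0.0037 head 118.81 pos [ 0.5059 -0.0319  0.0019] tilt [-0.0038  0.0012 -1.    ]
```

Request:
{"name": "play_rows", "arguments": {"newtons": 40, "series": [{"tx":-0.01,"ty":-0.04,"tz":0.1,"roll":0.003,"claw":0},{"tx":-0.01,"ty":-0.04,"tz":0.1,"roll":0.003,"claw":40},{"tx":-0.01,"ty":-0.04,"tz":0.1,"roll":0.003,"claw":120},{"tx":-0.01,"ty":-0.04,"tz":0.1,"roll":0.003,"claw":120},{"tx":-0.01,"ty":-0.04,"tz":0.1,"roll":0.003,"claw":120},{"tx":-0.01,"ty":-0.04,"tz":0.1,"roll":0.003,"claw":120}]}}

```text
time: 3.5
tcp_pos: [0.5097, -0.0354, 0.0001]
eef_rot: [-0.247, 0.969, 0.0, 0.001]
contact_force: [-0.4, 2.5, 6.6]
width: 0.735
gripper_force: 43.6
```

Gripped (0.735 of 85 mm is about 62 mm). Lifting, then I'll measure the bat in the hand.

Request:
{"name": "play_rows", "arguments": {"series": [{"tx":0,"ty":0,"tz":-0.5,"roll":0,"claw":120},{"tx":0,"ty":0,"tz":-1.3,"roll":0,"claw":120},{"tx":0,"ty":0,"tz":-2.2,"roll":0,"claw":120},{"tx":0,"ty":0,"tz":-3,"roll":0,"claw":120},{"tx":0,"ty":0,"tz":-3.4,"roll":0,"claw":120},{"tx":0,"ty":0,"tz":-3.4,"roll":0,"claw":120},{"tx":0,"ty":0,"tz":-3.4,"roll":0,"claw":120}]}}

```text
time: 4.2
tcp_pos: [0.509, -0.0358, 0.1692]
eef_rot: [-0.246, 0.969, -0.0, 0.001]
contact_force: [-0.8, 0.3, -2.3]
width: 0.735
gripper_force: 45.2
```

Run:
```python
from h import *
f=frame('wrist');save(f,'w3.png');np.save('w3.npy',f,allow_pickle=True)
s=bot.get_obs();print(s['width'],s['gripper_force'],s['contact_force'])
print(f['range_z'][150:330:20,300:345:20].round(4))
mv(.585,.226,.16,71.4)
```

```text
0.7326614749934282 45.199450850486755 [-0.29480566  0.45371644 -0.74119085]
[[0.1272 0.1266 0.1276]
 [0.1279 0.1282 0.1275]
 [0.1298 0.1294 0.1292]
 [0.1315 0.3173 0.1317]
 [0.133  0.1387 0.1334]
 [0.1343 0.1361 0.1352]
 [0.1365 0.1365 0.137 ]
 [0.1385 0.1365 0.1381]
 [0.1405 0.1408 0.1394]]
shift [-3.847  3.865  0.165] roll 0.8227 head 118.54 pos [ 0.5083 -0.0357  0.1683] tilt [-6.e-04  1.e-04 -1.e+00]
```

View pics/w3.png

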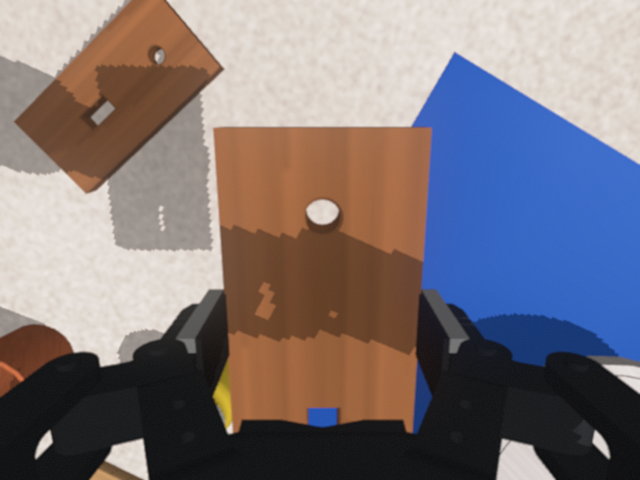

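The bat is held level in hand, with its top edge at row 127 and its round hole at about (323,213). I'll compute its pose in the tool frame.

Run:
```python
from h import *
f=np.load('w3.npy',allow_pickle=True).item();T=np.array(f['tool_from_camera']);D=f['range_z'];g=dict(f,T=T)
near=((D>.1)&(D<.155)).astype(np.uint8)
# plane of top face, tool frame
ys,xs=np.mgrid[140:280:3,240:410:3];ys=ys.ravel();xs=xs.ravel();k=near[ys,xs]>0;ys=ys[k];xs=xs[k]
p=cv2.undistortPoints(np.c_[xs,ys].astype(float).reshape(-1,1,2),f['K'],np.array(f['dist'])).reshape(-1,2)
d=D[ys,xs][:,None];P=np.c_[p*d,d]@T[:3,:3].T+T[:3,3]
A=np.c_[P[:,:2],np.ones(len(P))]
for _ in range(3):
    s=np.linalg.lstsq(A,P[:,2],rcond=None)[0];e=P[:,2]-A@s;k=abs(e)<.002;A=A[k];P=P[k]
print('plane z=ax+by+c',s.round(4),len(P)); zt=s[2]+s[0]*.03
# hole: saturated brown mask, hole in it: bright non-brown top-face outline
hsv=cv2.cvtColor(f['image'],cv2.COLOR_RGB2HSV)
sat=hsv[...,1]; 
sub=(D[180:250,290:360]>.2).astype(np.uint8);y,x=np.nonzero(sub);print('see-through',x.min()+290,x.max()+290,y.min()+180,y.max()+180)
for r in(150,170,190,270,280):
    xx=np.nonzero(near[r,150:500])[0]+150
    q=cast(g,[(xx.min(),r),(xx.max(),r)],zt);print(r,xx.min(),xx.max(),(q*1000).round(1)[:,:2].tolist())
yy=[np.nonzero(near[90:200,c])[0].min()+90 for c in range(230,420,10)]
print('front edge',np.median(yy),yy,(cast(g,[(323,np.median(yy))],zt)*1000).round(1))
for uv in((306,213),(340,213),(323,199),(323,225)): print(uv,(cast(g,[uv],zt)*1000).round(1))
crop=f['image'][190:240,290:356];cv2.imwrite('pics/hole.png',cv2.resize(crop[:,:,::-1],None,fx=8,fy=8,interpolation=cv2.INTER_CUBIC))
# pins in wrist view 1, tool frame at that time
w=np.load('w1.npy',allow_pickle=True).item()
```

```text
plane z=ax+by+c [-0.0006 -0.0012 -0.0139] 2559
see-through 307 338 200 224
150 214 430 [[58.8, -33.0], [58.8, 31.1]]
170 215 429 [[52.9, -33.0], [52.9, 31.2]]
190 217 427 [[46.9, -32.8], [46.8, 30.9]]
270 222 422 [[21.1, -32.9], [21.1, 31.0]]
280 223 422 [[17.7, -32.8], [17.7, 31.2]]
front edge 127.0 [np.int64(127), np.int64(127), np.int64(127), np.int64(127), np.int64(127), np.int64(127), np.int64(127), np.int64(127), np.int64(127), np.int64(127), np.int64(127), np.int64(127), np.int64(127), np.int64(127), np.int64(127), np.int64(127), np.int64(127), np.int64(127), np.int64(127)] [[ 65.4  -0.6 -13.9]]
(306, 213) [[ 39.7  -5.9 -13.9]]
(340, 213) [[ 39.7   4.6 -13.9]]
(323, 199) [[ 44.1  -0.6 -13.9]]
(323, 225) [[ 35.9  -0.6 -13.9]]
```

View pics/hole.png

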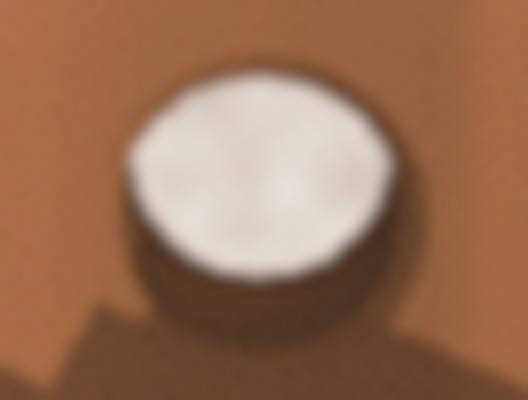

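Held bat in the tool frame: centre at about (+0.4,-0.7) mm, no yaw, underside at TCP level. Next I'll move over the wheel, set back 50 mm so the brass pin shows past the front edge, and measure it relative to the tool.

Request:
{"name": "play_rows", "arguments": {"series": [{"tx":-4.52,"ty":3.13,"tz":0.16,"roll":0.82,"claw":120},{"tx":-4.52,"ty":3.13,"tz":0.16,"roll":0.82,"claw":120},{"tx":-4.52,"ty":3.13,"tz":0.16,"roll":0.82,"claw":120},{"tx":-4.52,"ty":3.13,"tz":0.16,"roll":0.82,"claw":120},{"tx":-4.52,"ty":3.13,"tz":0.16,"roll":0.82,"claw":120},{"tx":-4.52,"ty":3.13,"tz":0.16,"roll":0.82,"claw":120},{"tx":-4.52,"ty":3.13,"tz":0.16,"roll":0.82,"claw":120},{"tx":-4.52,"ty":3.13,"tz":0.16,"roll":0.82,"claw":120}]}}

```text
time: 5.05
tcp_pos: [0.6315, 0.2102, 0.1585]
eef_rot: [0.159, 0.987, -0.001, -0.002]
contact_force: [-0.3, 0.0, -1.4]
width: 0.734
gripper_force: 45.2
```

Request:
{"name": "play_rows", "arguments": {"series": [{"tx":0,"ty":0,"tz":0,"roll":0,"claw":120},{"tx":0,"ty":0,"tz":0,"roll":0,"claw":120},{"tx":0,"ty":0,"tz":0,"roll":0,"claw":120}]}}

```text
time: 5.35
tcp_pos: [0.6325, 0.2087, 0.161]
eef_rot: [0.161, 0.987, -0.0, -0.0]
contact_force: [-1.2, -0.5, -1.5]
width: 0.734
gripper_force: 45.2
```

```bash
cat > brass.py <<'E'
from h import *
def brass(f,s,zp):
    g=dict(f,T=np.array(f['tool_from_camera']))
    hsv=cv2.cvtColor(f['image'],cv2.COLOR_RGB2HSV)[:260]
    m=cv2.inRange(hsv,(15,90,60),(35,255,255));n,l,st,ce=cv2.connectedComponentsWithStats(m)
    for i in range(1,n):
        if 40<st[i,4]<800 and 240<ce[i][0]<400: print(st[i],ce[i].round(1),'brass tool mm',(cast(g,[ce[i]],s['tcp_pos'][2]-zp)*1000).round(1))
E
python3 - <<'E'
from brass import *
for i in range(3): mv(.585,.226,.16,71.5)
s=bot.get_obs();f=frame('wrist');save(f,'w4.png');np.save('w4.npy',f,allow_pickle=True)
brass(f,s,.061); mv(.585,.226,.16,71.5); print(s['width'])
E
```

```text
shift [1.01  0.027 0.019] roll 0.0001 head 71.51 pos [0.6325 0.2087 0.161 ] tilt [-0.e+00 -1.e-04 -1.e+00]
shift [1.01  0.027 0.019] roll 0.0001 head 71.51 pos [0.6325 0.2087 0.161 ] tilt [-0.e+00 -1.e-04 -1.e+00]
shift [1.01  0.027 0.019] roll 0.0001 head 71.51 pos [0.6325 0.2087 0.161 ] tilt [-0.e+00 -1.e-04 -1.e+00]
[323  70  13  14 146] [329.   76.6] brass tool mm [[ 88.4   1.6 100. ]]
shift [1.011 0.024 0.022] roll 0.0002 head 71.51 pos [0.6325 0.2088 0.1611] tilt [ 2.e-04 -0.e+00 -1.e+00]
0.7341312886469435
```

Request:
{"name": "play_rows", "arguments": {"series": [{"tx":0.5,"ty":0.02,"tz":0,"roll":0,"claw":120},{"tx":1.0,"ty":0.042,"tz":0,"roll":0,"claw":120},{"tx":1.0,"ty":0.042,"tz":0.6,"roll":0,"claw":120},{"tx":1.0,"ty":0.042,"tz":1.2,"roll":0,"claw":120},{"tx":1.0,"ty":0.042,"tz":1.6,"roll":0,"claw":120},{"tx":1.0,"ty":0.042,"tz":1.72,"roll":0,"claw":120},{"tx":1.0,"ty":0.042,"tz":1.72,"roll":0,"claw":120},{"tx":1.0,"ty":0.042,"tz":1.72,"roll":0,"claw":120}]}}

```text
time: 6.2
tcp_pos: [0.5867, 0.2275, 0.076]
eef_rot: [0.16, 0.987, 0.0, 0.001]
contact_force: [-0.4, 0.3, -1.7]
width: 0.736
gripper_force: 45.1
```

Request:
{"name": "play_rows", "arguments": {"series": [{"tx":0,"ty":0,"tz":0.1,"roll":0,"claw":120},{"tx":0,"ty":0,"tz":0.2,"roll":0,"claw":120},{"tx":0,"ty":0,"tz":0.25,"roll":0,"claw":120},{"tx":0,"ty":0,"tz":0.25,"roll":0,"claw":120}]}}

```text
time: 6.6
tcp_pos: [0.5855, 0.2274, 0.0619]
eef_rot: [0.16, 0.987, -0.0, -0.0]
contact_force: [0.5, -0.5, -1.5]
width: 0.736
gripper_force: 45.2
```

There is no contact below the pin tops, so the pins are entering. I'll continue down gently.

Request:
{"name": "play_rows", "arguments": {"series": [{"tx":0,"ty":0,"tz":0.04,"roll":0,"claw":120},{"tx":0,"ty":0,"tz":0.08,"roll":0,"claw":120},{"tx":0,"ty":0,"tz":0.12,"roll":0,"claw":120},{"tx":0,"ty":0,"tz":0.12,"roll":0,"claw":120}]}}

```text
time: 7.0
tcp_pos: [0.5856, 0.2275, 0.056]
eef_rot: [0.16, 0.987, -0.0, -0.0]
contact_force: [-0.1, -0.3, -1.1]
width: 0.737
gripper_force: 45.2
```

Request:
{"name": "play_rows", "arguments": {"series": [{"tx":0,"ty":0,"tz":0.02,"roll":0,"claw":120},{"tx":0,"ty":0,"tz":0.02,"roll":0,"claw":120},{"tx":0,"ty":0,"tz":0.02,"roll":0,"claw":60},{"tx":0,"ty":0,"tz":0.02,"roll":0,"claw":0},{"tx":0,"ty":0,"tz":0.02,"roll":0,"claw":0},{"tx":0,"ty":0,"tz":0.02,"roll":0,"claw":0}]}}

```text
time: 7.6
tcp_pos: [0.5859, 0.2275, 0.0554]
eef_rot: [0.16, 0.987, 0.0, 0.0]
contact_force: [0.8, -0.8, -0.5]
width: 1.003
gripper_force: 0.0
```

Request:
{"name": "play_rows", "arguments": {"series": [{"tx":0,"ty":0,"tz":-0.4,"roll":0,"claw":0},{"tx":0,"ty":0,"tz":-1.2,"roll":0,"claw":0},{"tx":0,"ty":0,"tz":-2.1,"roll":0,"claw":0},{"tx":0.2,"ty":0,"tz":-2.9,"roll":0,"claw":0},{"tx":0.4,"ty":0,"tz":-3.4,"roll":0,"claw":0},{"tx":0.4,"ty":0,"tz":-3.4,"roll":0,"claw":0},{"tx":0.4,"ty":0,"tz":-3.4,"roll":0,"claw":0}]}}

```text
time: 8.3
tcp_pos: [0.567, 0.234, 0.2257]
eef_rot: [0.16, 0.987, 0.0, 0.001]
contact_force: [0.1, 0.7, -0.2]
width: 1.003
gripper_force: 0.0
```

Run:
```python
from h import *
f=frame('wrist');save(f,'w5.png')
D=f['range_z']
hsv=cv2.cvtColor(f['image'],cv2.COLOR_RGB2HSV)
m=cv2.inRange(hsv,(3,90,40),(14,255,230));n,l,st,ce=cv2.connectedComponentsWithStats(m)
i=l[230,290] or l[250,300];print(st[i])
ys,xs=np.nonzero((cv2.erode((l==i).astype(np.uint8),np.ones((5,5)))>0)&(D>.1))
ys=ys[::5];xs=xs[::5];d=D[ys,xs][:,None]
p=cv2.undistortPoints(np.c_[xs,ys].astype(float).reshape(-1,1,2),f['K'],np.array(f['dist'])).reshape(-1,2)
P=np.c_[p*d,d]@f['T'][:3,:3].T+f['T'][:3,3]
A=np.c_[P[:,:2]-P[:,:2].mean(0),np.ones(len(P))];print('plane',np.linalg.lstsq(A,P[:,2],rcond=None)[0].round(4),'n',len(P))
cv2.imwrite('pics/w5c.png',cv2.resize(f['image'][120:360,180:460,::-1],None,fx=2.2,fy=2.2))
```

```text
[  276   152    92   172 14371]
plane [-0.0019 -0.0006  0.0691] n 2593
```

View pics/w5c.png

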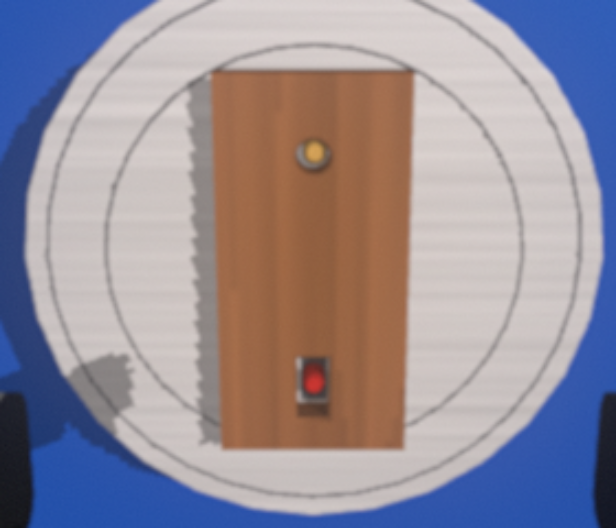

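The brass pin shows in the round hole at crop (314,153) and the red pin in the slot at (314,382). The bat's top is level at 69.1 mm (55 + 14), so it is fully seated, and the other two bats are untouched.

```bash
python3 -c "
from plant import bot
print(bot.hand_in())"
```

```text
the job is handed in; nothing more can be done
None
```

Bat c is seated flat on the wheel with its round hole over the brass pin and its slot over the red pin, and the job is handed in; I chose it by measuring the pin spacing (about 81 mm) from the camera images rather than trying bats on, so the other two bats were never moved.

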